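Square up the test cartridge in the inspector's reader case

ROBOT

A 7-joint arm with a two-finger parallel gripper is mounted at the origin on the work surface. World frame = base frame: x ahead of the robot, y to its left, z up, the work surface at z = 0. Lengths are in m, angles in rad, forces in N, time in s.
With the tool pointing down it reaches from about 0.35 to 0.9 m from the base axis. Payload 8.1 kg.
Tool frame: the origin (TCP) lies midway between the tips of the shut fingers; the grasp point (between the pads) lies 19 mm behind it; z points along the fingers, y is the line along which they close (so a half turn about z gives the same grasp; the last joint's range is limited). The gripper opens to 92 mm and grips with 3 to 60 N. Pads are 19 mm wide; open, the fingers measure 130 mm over their backs; the gripper's body (75 mm by 190 mm) begins 47 mm behind the grasp point.
Start: joints at [-1.33, 0.434, 0.025, 1.573, -0.012, 1.134, -0.075], TCP at [0.211, 0.588, 0.202] pointing down, gripper open.
Joint ranges: [-2.62, 2.62], [-0.44, 2.09], [-1.27, 1.32], [0.08, 2.57], [-1.32, 4.46], [0.12, 2], [-2.74, 2.74]. Speed limits (rad/s): [2.22, 2.22, 3.01, 3.01, 3.14, 3.14, 3.14].

INTERFACE

Orientations are given as a rotation vector (axis times angle).
In Python, from cell import observe, cams, job gives the robot as it stands. The module is installed in compiled form; this text tells all that it offers.
- The arm moves only by the tool step_arm, never from a script. Its argument "steps" is a list of rows, each a list of 6 numbers: the shift along the world's x, y, z in mm, then the turn, a rotation vector about the world's x, y, z in rad. In form: [[dx, dy, dz, rx, ry, rz], ...]. A call has 1 to 20 rows; each row shifts and turns the commanded pose from where the row before left it; what a row does not reach is not made up. A row lasts 1/12 s, in which the tool goes at most 41.7 mm and 7.16 degrees, less where a joint would pass 70% of its speed; a pose out of reach is approached as far as the arm can. A call with a gripper value outside its range is refused whole. "gripper" is the opening, from 0 (shut) to 1 (fully open), set as the call begins (left out, the last holds). The fingers move at their own pace and stop on an object; "force" is the grip in N (left out, the last holds). Time passes only in rows, so rows that do not move let the fingers close. It gives the time, the measured TCP pose, the force, the opening and the grip force at its end, in the units of the state.
- observe(): the state, without advancing time (a new reading comes with each control period).
- cams.get_image(name): name is "scene" or "top" or "wrist"; returns the picture (420x560x3 uint8, red, green, blue); there is no depth.
- cams.get_calibration(name): a dict with "fov_y" (degrees; the focal length in pixels is half the picture's height over the tangent of half this angle, whatever the lens; pixels are square), "cx", "cy" (the principal point, pixels), "world_to_cam" (4x4, takes a point from world to camera coordinates). Camera axes: x right, y up, looking along -z (the intrinsics and any distortion apply to the point x, -y, -z); pixel columns grow to the right and rows downward; lengths in m; the calibration is good to about 2 mm. A picture is of the moment at which its call begins: read the wrist's pose just before it. get_calibration takes no time and is no camera call; for the wrist camera it gives the pose at the moment of the call.
- job.sign_off(): hands the job in; it is judged then, once.
The state is a dict: "clock": time; "joints": joint angles; "dq": joint speeds; "joint_efforts": joint torques, N m; "position": TCP position; "ee_rot": TCP orientation; "force": force on the tool from outside, world axes, zero at the start; "ft_torque": the same for the moment, N m; "width": opening from 0.0 (shut) to 1.0 (fully open); "gripper_force": force on a finger pad.
Only numpy, scipy, OpenCV 4.12 (cv2) and the standard library are available. Lean on these libraries where they do the work, as an engineer would, in place of code of your own. Each camera call takes 0.05 s, during which the arm holds its last target. There are 200 camera calls.

TASK

The inspector's test case is latched shut, and the white test cartridge inside has slid out of place. Swing the red latch lever clear of the lid, open the lid until it stands upright or leans back, then slide the cartridge along the case floor, without lifting it, until it sits square and snug against both yellow stop bars. Leave the lid open and the latch swung free, and do not disturb the groceries standing around.

Things in the scene. Friction and masses are not known exactly. Their poses are not given: they have to be found in the camera images.
- case: grey case fixed on the bench, 240 (x) x 290 (y) x 45 mm high, walls and floor 6 mm thick. Origin under its centre at bench level; x points from the front edge (nearest the robot) to the hinge edge, y to the left, z up. Inner faces: front wall x = -114, side walls y = +-139 mm. Behind the far stop, from x = 79 mm, lies a black reader head 20 mm high; the floor is otherwise clear
- nest_corner (a point): where the working faces of the two yellow stop bars meet, on the case floor (6 mm above the bench), at case x = 65, y = 100 mm; axes as the case. Bars 12 mm wide, 14 mm high above the floor: the far one runs along y (case y -100 to 100, face towards -x), the side one along x (case x -5 to 60, face towards -y)
- latch (a joint): swing of the red latch lever on the case's right (-y) side, rad: 0 = tongue over the lid, holding it; grows counter-clockwise from above (outer arm moves away from the robot) to its end at 1.65; lid free above 1.2. Stays where left. Flat bar 14 mm wide, 8 thick, underside 56 mm above the bench; tongue reaches 37 mm from the pivot, outer arm 48 mm the other way
- latch_pivot (a point): the latch's pivot axis, at the underside of the lever; case x = -60, y = -165 mm
- latch_peg (a point): middle of the upright red peg on the latch's outer arm, 12 mm in diameter, 22 mm high above the lever (top 86 mm above the bench), 40 mm from the pivot
- lid (a joint): opening of the lid, rad: 0 shut, 1.57 upright, 1.9 its end; a stiff hinge, it stays where it is left. The lid is a blue frame with a clear window, 240 x 290 x 8 mm, hinged along the case's far (+x) top edge
- lid_hinge (a point): middle of the lid's hinge line (along case y), 45.5 mm above the bench
- lid_handle (a point): middle of the black handle bar on top of the lid near its front edge: a round bar 10 mm in diameter along y, 100 mm between its two posts, its axis 35 mm above the lid's upper face; 225 mm from the hinge line and 43 mm above the plane of the lid's underside
- cartridge: white test cartridge, a loose block 70 (x) x 50 (y) x 28 mm high, with a blue dot and a pink strip on top, lying on the case floor. Origin at the centre of its underside. Home: its +x face on the far stop, its +y face on the side stop
- cartridge_corner (a point): the cartridge's bottom corner at its +x and +y faces, 35 and 25 mm from its origin; goes to nest_corner
- sauce_bottle: amber sauce bottle standing on the bench, 62 mm in diameter, 200 mm high; leave alone. Origin under its centre
- chilli_jar: dark red jar with a yellow cap standing on the bench, 76 mm in diameter, 95 mm high; leave alone. Origin under its centre
- spice_carton: green carton standing on the bench, 70 x 90 x 80 mm high; leave alone. Origin under its centre

How it is judged:
By the outcome, as a careful person would: the job done as asked, in the order asked, and still so for the second after the job is handed in, with the robot touching nothing.
It also fails if it takes over 70 s, if anything falls off the work surface, if the arm or the gripper's body presses on something with over 40 N, if the wrist force passes 120 N, or if a joint passes its speed limit or range.

## Working session

There is one attempt and no reset: what is moved stays moved. The work goes in short steps, Python scripts to look and compute and a tool call to move; the robot and the scene stay as the last step left them, time stands still between calls to the robot, and variables do not carry over. Pictures are saved under pics/ and viewed, at most 10 in all, crops included, and the job is handed in when it is done.

Besides the shell and the picture viewer there is one more tool, called after ">>>" as name(argument=value, ...), one argument or row to a line, values as JSON. step_arm: Moves the arm, as the interface text tells. Its arguments: {"type":"object","properties":{"steps":{"type":"array","items":{"type":"array","items":{"type":"number"}}},"gripper":{"type":"number"},"force":{"type":"number"}},"required":["steps"]}

```bash
mkdir -p pics; python3 - <<'E'
from cell import observe,cams,job
import cv2
print(observe())
for n in ("scene","top","wrist"):
    im=cams.get_image(n); cv2.imwrite(f"pics/{n}0.png",im[:,:,::-1]); print(n,cams.get_calibration(n))
E
```

```text
{'clock': 0.0, 'joints': array([-1.32958643,  0.43524377,  0.0249875 ,  1.57412511, -0.0115976 ,
        1.1339842 , -0.0751234 ]), 'dq': array([-0.00057869,  0.00167669,  0.00020005, -0.00109706,  0.00062169,
        0.00064211,  0.00090915]), 'joint_efforts': array([-2.25366225e-04, -6.67864251e+01,  9.84799415e-01, -3.14445949e+01,
       -6.05717185e-02,  4.30730078e-02,  2.20879710e-04]), 'position': array([0.21055027, 0.58786838, 0.20092143]), 'ee_rot': array([-5.37541759e-01, -3.09513782e+00,  2.53008665e-03]), 'force': array([-0.53940836, -0.06552526,  0.18099107]), 'ft_torque': array([0.0073436 , 0.05026781, 0.00872802]), 'gripper_force': 0.0, 'width': 0.9990618841671337}
scene {'fov_y': 42.352622608481425, 'cx': 275.84071102922735, 'cy': 214.39688539710426, 'world_to_cam': array([[ 0.05936469,  0.99820148, -0.00834483, -0.01772621],
       [-0.808839  ,  0.05299884,  0.58563691,  0.41803842],
       [ 0.5850259 , -0.02801653,  0.81053055, -2.03390084],
       [ 0.        ,  0.        ,  0.        ,  1.        ]])}
top {'fov_y': 57.42411954952533, 'cx': 277.4705289008705, 'cy': 214.42985662084737, 'world_to_cam': array([[ 0.00647426, -0.99992252,  0.01063169, -0.03240724],
       [ 0.98841175,  0.00801147,  0.15158505, -0.58015265],
       [-0.15165848,  0.00952709,  0.98838704, -0.92940252],
       [ 0.        ,  0.        ,  0.        ,  1.        ]])}
wrist {'fov_y': 58.31263260722852, 'cx': 286.39623270167897, 'cy': 208.2120720443475, 'world_to_cam': array([[ 0.33630817,  0.94174929, -0.00225761, -0.62435382],
       [-0.90160049,  0.32127626, -0.28965171,  0.03739018],
       [-0.27205398,  0.09944769,  0.95712945, -0.39196143],
       [ 0.        ,  0.        ,  0.        ,  1.        ]])}
```

View pics/scene0.png

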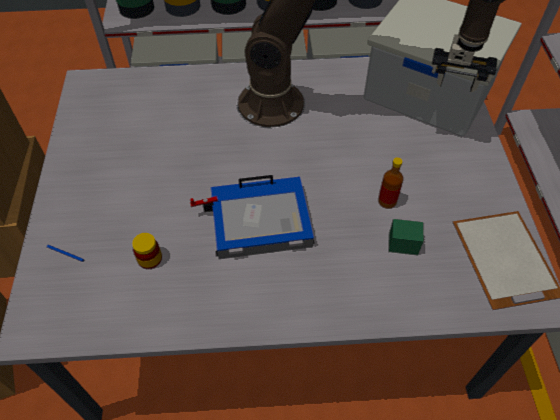

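View pics/top0.png

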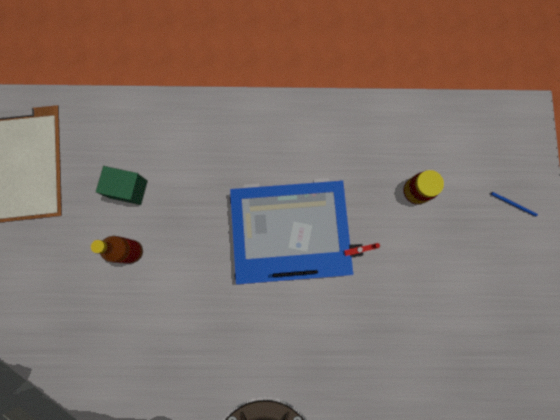

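Scene: case centred near (262,215), red latch at (203,203), handle (256,181). Top: lid corners about (231,188), (343,181), (352,275), (236,283), latch (362,249), cartridge (300,236). I'll enlarge both views.

```bash
cat > h.py <<'E'
import numpy as np
from cell import observe,cams,job
def K(c): 
    return 210/np.tan(np.radians(c['fov_y']/2))
def proj(c,p):
    q=np.atleast_2d(p)@c['world_to_cam'][:3,:3].T+c['world_to_cam'][:3,3]; f=K(c)
    return np.c_[c['cx']+f*q[:,0]/-q[:,2], c['cy']-f*q[:,1]/-q[:,2]]
def ray(c,u,v):
    R=c['world_to_cam'][:3,:3];t=c['world_to_cam'][:3,3];f=K(c)
    d=R.T@np.array([(u-c['cx'])/f,-(v-c['cy'])/f,-1]); return -R.T@t,d/np.linalg.norm(d)
def onz(c,u,v,z):
    o,d=ray(c,u,v); return o+d*(z-o[2])/d[2]
def tri(*rs):
    A=sum(np.eye(3)-np.outer(d,d) for o,d in rs); b=sum((np.eye(3)-np.outer(d,d))@o for o,d in rs)
    p=np.linalg.solve(A,b); return p,[np.linalg.norm((np.eye(3)-np.outer(d,d))@(p-o)) for o,d in rs]
E
python3 - <<'E'
import cv2
t=cv2.imread('pics/top0.png')[172:292,225:385]; s=cv2.imread('pics/scene0.png')[165:260,180:320]
cv2.imwrite('pics/t1.png',cv2.resize(t,None,fx=5,fy=5,interpolation=cv2.INTER_CUBIC))
cv2.imwrite('pics/s1.png',cv2.resize(s,None,fx=5,fy=5,interpolation=cv2.INTER_CUBIC))
E
```

```text
(no output)
```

View pics/t1.png

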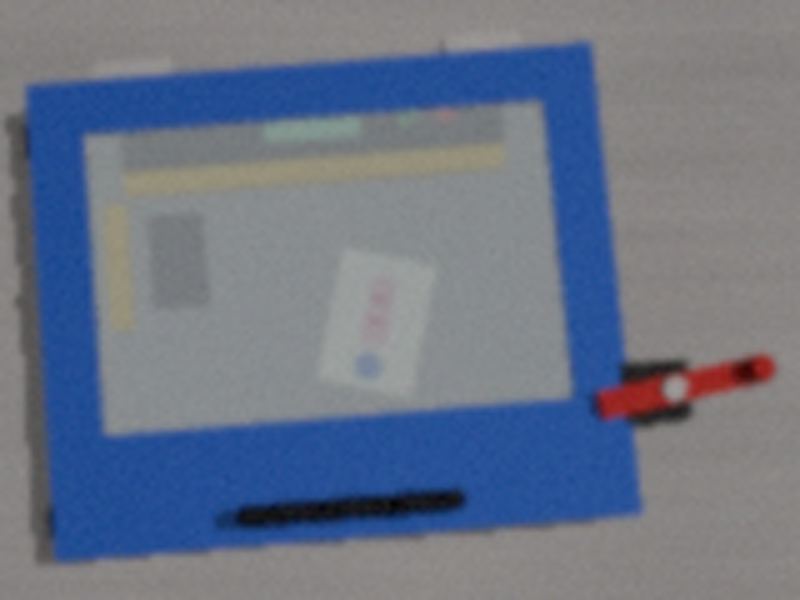

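View pics/s1.png

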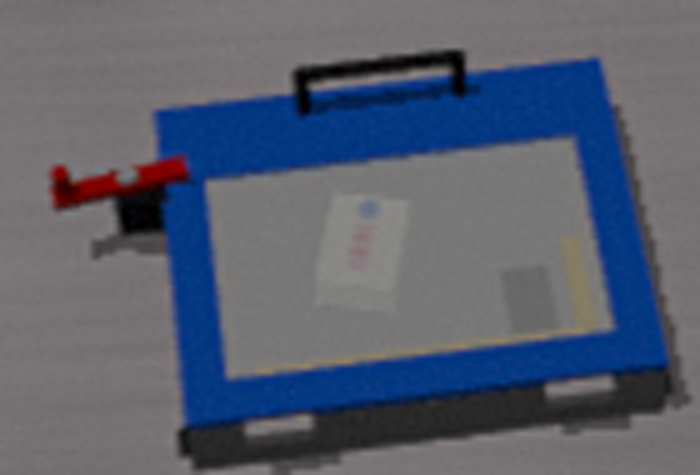

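```bash
cat > m.py <<'E'
from h import *
from scipy.optimize import least_squares
T=cams.get_calibration('top');S=cams.get_calibration('scene')
ft=lambda p:(225+(p[0]+.5)/5-.5,172+(p[1]+.5)/5-.5); fs=lambda p:(180+(p[0]+.5)/5-.5,165+(p[1]+.5)/5-.5)
pts={'FL':((28,87),(668,362)),'FR':((592,43),(187,428)),'NR':((640,513),(155,112)),'NL':((57,560),(600,60)),
'hL':((238,518),(463,58)),'hR':((463,498),(298,75)),'piv':((676,387),(127,176)),'peg':((768,365),(58,172)),
'c1':((343,248),(393,312)),'c2':((437,265),(317,303)),'c3':((412,398),(333,193)),'c4':((318,380),(410,200))}
P={}
for k,(a,b) in pts.items():
    P[k],r=tri(ray(T,*ft(a)),ray(S,*fs(b))); print(k,P[k].round(4),np.round(r,4))
case={'FL':(.12,.145,.0535),'FR':(.12,-.145,.0535),'NR':(-.12,-.145,.0535),'NL':(-.12,.145,.0535)}
def pose(p,q): c,s=np.cos(p[2]),np.sin(p[2]); return np.array([p[0]+c*q[0]-s*q[1],p[1]+s*q[0]+c*q[1],q[2]])
def res(p):
    r=[]
    for k,q in case.items():
        w=pose(p,q); r+=list(proj(T,w)[0]-ft(pts[k][0])); r+=list(proj(S,w)[0]-fs(pts[k][1]))
    return r
for w in (0,1):
    s=least_squares(res,[.53,-.03,0]); 
p=s.x; print('case',p.round(4),np.round(s.fun,2)); np.save('case.npy',p)
print('piv',pose(p,(-.06,-.165,.06)),'handle',pose(p,(-.105,0,.0885)),'nest',pose(p,(.065,.1,.006)))
print('sauce',onz(T,97,246,.2),'jar',onz(T,431,184,.095),'carton',onz(T,122,182,.08))
E
python3 m.py
```

```text
FL [0.6437 0.0921 0.0518] [0.0005 0.0005]
FR [ 0.6699 -0.1956  0.0491] [0.0003 0.0003]
NR [ 0.4315 -0.2156  0.051 ] [0.001 0.001]
NL [0.407  0.0718 0.051 ] [0.0007 0.0007]
hL [ 0.428  -0.0174  0.0852] [0.0011 0.0011]
hR [ 0.4381 -0.1228  0.089 ] [0. 0.]
piv [ 0.4928 -0.2313  0.0652] [0.0005 0.0005]
peg [ 0.5025 -0.2713  0.0853] [0.0003 0.0003]
c1 [ 0.568  -0.0705  0.0099] [0.0006 0.0006]
c2 [ 0.5592 -0.1186  0.0117] [0.0004 0.0004]
c3 [ 0.4885 -0.1046  0.0309] [0.0007 0.0007]
c4 [ 0.4973 -0.0564  0.0311] [0.0003 0.0003]
case [ 0.5384 -0.0616  0.0867] [-0.36 -0.81  0.65  0.12  0.23 -0.64 -0.25 -0.63  0.95  0.07 -0.04 -0.44
 -0.12  0.3   0.43 -0.69]
piv [ 0.49293236 -0.23113372  0.06      ] handle [ 0.43380729 -0.07065249  0.0885    ] nest [0.59450498 0.04369896 0.006     ]
sauce [0.48660934 0.35051194 0.2       ] jar [ 0.65098025 -0.4028751   0.095     ] carton [0.65275116 0.35629582 0.08      ]
```

>>> step_arm(
  steps=[
    [15,-28,7,0,0,-0.056],
    [15,-28,7,0,0,-0.056],
    [15,-28,7,0,0,-0.056],
    [15,-28,7,0,0,-0.056],
    [15,-28,7,0,0,-0.056],
    [15,-28,7,0,0,-0.056],
    [15,-28,7,0,0,-0.056],
    [15,-28,7,0,0,-0.056],
    [15,-28,7,0,0,-0.056],
    [15,-28,7,0,0,-0.056],
    [15,-28,7,0,0,-0.056],
    [15,-28,7,0,0,-0.056],
    [15,-28,7,0,0,-0.056],
    [15,-28,7,0,0,-0.056],
    [4,-28,0,0,0,-0.056],
    [4,-28,0,0,0,-0.056],
    [4,-28,0,0,0,-0.056],
    [4,-28,0,0,0,-0.056],
    [4,-28,0,0,0,-0.056],
    [4,-28,0,0,0,-0.056],
  ],
  gripper=0,
)

```text
clock: 1.82
position: [0.4444, 0.027, 0.2997]
ee_rot: [-2.103, -2.334, -0.0]
force: [1.2, 0.1, 0.4]
width: 0.006
gripper_force: 0.0
```

>>> step_arm(
  steps=[
    [4,-28,0,0,0,-0.056],
    [4,-28,0,0,0,-0.056],
    [4,-28,0,0,0,-0.056],
    [4,-28,0,0,0,-0.056],
    [4,-28,0,0,0,-0.056],
    [4,-28,0,0,0,-0.056],
    [4,-28,0,0,0,-0.056],
    [4,-28,0,0,0,-0.056],
    [4,-28,0,0,0,-0.056],
    [4,-28,0,0,0,-0.056],
    [4,-28,0,0,0,-0.056],
    [4,-28,0,0,0,-0.056],
    [0,0,0,0,0,0],
    [0,0,0,0,0,0],
  ],
)

```text
clock: 2.98
position: [0.4919, -0.3092, 0.2992]
ee_rot: [2.755, 1.51, -0.003]
force: [0.6, 0.1, 0.0]
width: 0.005
gripper_force: 0.0
```

>>> step_arm(
  steps=[
    [0,0,-24,0,0,0],
    [0,0,-24,0,0,0],
    [0,0,-24,0,0,0],
    [0,0,-24,0,0,0],
    [0,0,-24,0,0,0],
    [0,0,-24,0,0,0],
    [0,0,-24,0,0,0],
    [0,0,-24,0,0,0],
    [0,0,-24,0,0,0],
    [0,0,-12,0,0,0],
    [0,0,0,0,0,0],
  ],
)

```text
clock: 3.9
position: [0.4916, -0.3052, 0.0695]
ee_rot: [-2.748, -1.515, 0.003]
force: [-0.9, -0.2, 0.2]
width: 0.006
gripper_force: 0.0
```

>>> step_arm(
  steps=[
    [2,4,0,0,0,0],
    [2,4,0,0,0,0],
    [2,4,0,0,0,0],
    [2,4,0,0,0,0],
    [2,4,0,0,0,0],
    [2,4,0,0,0,0],
    [2,4,0,0,0,0],
    [2,4,0,0,0,0],
    [0,0,0,0,0,0],
  ],
)

```text
clock: 4.65
position: [0.5094, -0.2743, 0.0717]
ee_rot: [-2.751, -1.516, -0.001]
force: [0.5, 0.4, -0.4]
width: 0.004
gripper_force: 0.0
```

>>> step_arm(
  steps=[
    [2,4,0,0,0,0],
    [2,4,0,0,0,0],
    [2,4,0,0,0,0],
    [2,4,0,0,0,0],
    [2,4,0,0,0,0],
    [2,4,0,0,0,0],
    [2,4,0,0,0,0],
    [0,0,0,0,0,0],
  ],
)

```text
clock: 5.32
position: [0.5233, -0.2463, 0.0716]
ee_rot: [-2.751, -1.516, -0.001]
force: [0.6, 0.1, -0.4]
width: 0.009
gripper_force: 0.0
```

```bash
cat >> h.py <<'E'
import cv2
def combo(name,st,ss,f=5,w=None):
    ims=[]
    for n,(x,y,w,h) in (('top',st),('scene',ss)):
        im=cams.get_image(n)[:,:,::-1]; cv2.imwrite(f"pics/{n}_{name}_full.png",im)
        ims.append(cv2.resize(im[y:y+h,x:x+w],None,fx=f,fy=f,interpolation=cv2.INTER_CUBIC))
    cv2.imwrite(f"pics/{name}.png",np.hstack(ims))
E
python3 -c "
from h import *
combo('latch1',(320,200,80,100),(170,150,80,100))"
```

```text
(no output)
```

View pics/latch1.png

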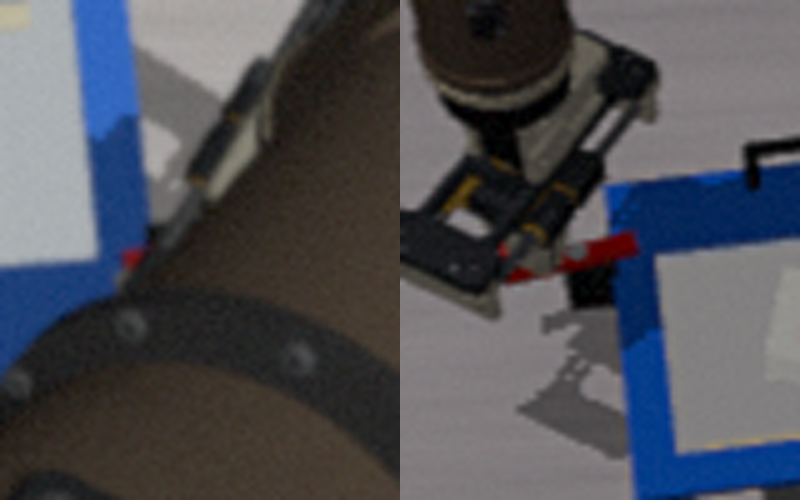

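```bash
python3 -c "
from h import *
S=cams.get_calibration('scene');W=cams.get_calibration('wrist')
o=observe(); print(o['position'],o['force'])
q=proj(S,np.array([o['position'],[.5025,-.2713,.086],[.5025,-.2713,.064]]));print(q,(q-[170,150])*5+[400,0])
im=cams.get_image('wrist')[:,:,::-1];cv2.imwrite('pics/w1.png',im);print(proj(W,np.array([o['position'],[.5025,-.2713,.086],[.493,-.231,.064]])))
"
```

```text
[ 0.52277535 -0.24739619  0.07173527] [-0.32573421  0.55545532 -0.78657299]
[[199.48601221 206.54227685]
 [191.25823808 198.88301312]
 [192.2149844  203.20373809]] [[547.43006105 282.71138426]
 [506.2911904  244.41506561]
 [511.07492198 266.01869047]]
[[285.98034497 250.15643507]
 [277.48808216 316.86370727]
 [224.1537184  247.99332155]]
```

View pics/w1.png

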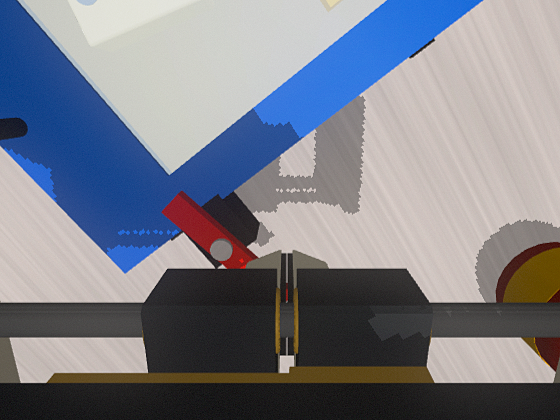

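```bash
python3 -c "
from h import *
W=cams.get_calibration('wrist')
a=onz(W,222,249,.064);b=onz(W,175,203,.064);d=a-b;print(a,b,d,np.hypot(*d[:2]),np.arctan2(d[1],d[0])+np.pi/2-.0867)
print(proj(W,[.5025,-.2713,.075]))
R=cv2.Rodrigues(observe()['ee_rot'])[0];print(R)
"
python3 - <<'E'
import cv2
im=cv2.imread('pics/w1.png')[180:390,130:330];cv2.imwrite('pics/w1c.png',cv2.resize(im,None,fx=2.8,fy=2.8,interpolation=cv2.INTER_CUBIC)) 
E
```

```text
[ 0.49150256 -0.2311513   0.064     ] [ 0.48566917 -0.19634117  0.064     ] [ 0.00583339 -0.03481014  0.        ] 0.03529552389490467 0.07933459832139511
[[277.91563116 304.7945705 ]]
[[ 5.35467917e-01  8.44555568e-01  4.58478914e-05]
 [ 8.44555551e-01 -5.35467894e-01 -2.35466117e-04]
 [-1.74314147e-04  1.64805643e-04 -9.99999971e-01]]
```

View pics/w1c.png

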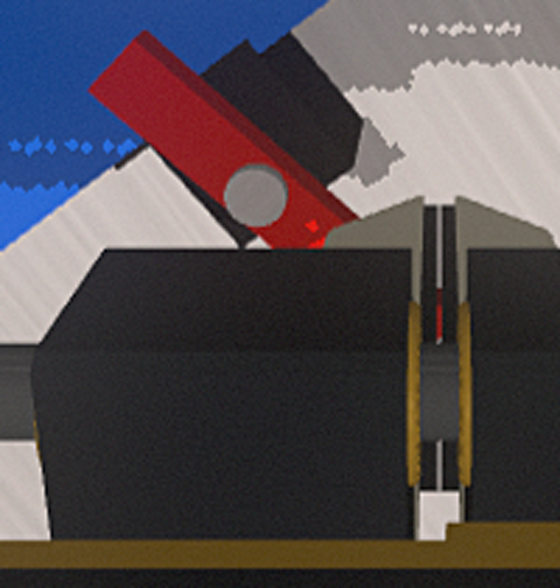

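>>> step_arm(
  steps=[
    [0,0,10,0,0,0],
    [0,0,20,0,0,0],
    [0,0,20,0,0,0],
    [-5,-8,20,0,0,0],
    [-10,-20,20,0,0,0],
    [-10,-20,10,0,0,0],
    [-10,-20,0,0,0,0],
    [-10,-20,0,0,0,0],
    [0,0,0,0,0,0],
    [0,0,0,0,0,0],
  ],
)

```text
clock: 6.3
position: [0.4766, -0.3374, 0.1727]
ee_rot: [2.755, 1.508, 0.0]
force: [-0.6, 0.1, -0.3]
width: 0.004
gripper_force: 0.0
```

```bash
python3 -c "
from h import *
W=cams.get_calibration('wrist')
im=cams.get_image('wrist')[:,:,::-1];cv2.imwrite('pics/w2.png',im)
S=cams.get_image('scene')[:,:,::-1];S=cv2.resize(S[165:235,160:240],None,fx=5,fy=5)
im2=cv2.resize(im[60:410,100:480],None,fx=1,fy=1)
cv2.imwrite('pics/w2c.png',np.hstack([im2,S[:350]]))
print(observe()['position'],proj(W,np.array([[.5025,-.2713,.086],[.493,-.231,.064]])))
"
```

```text
[ 0.47795389 -0.33513684  0.17202504] [[266.33127116 107.62715965]
 [226.41341247  65.47454922]]
```

View pics/w2c.png

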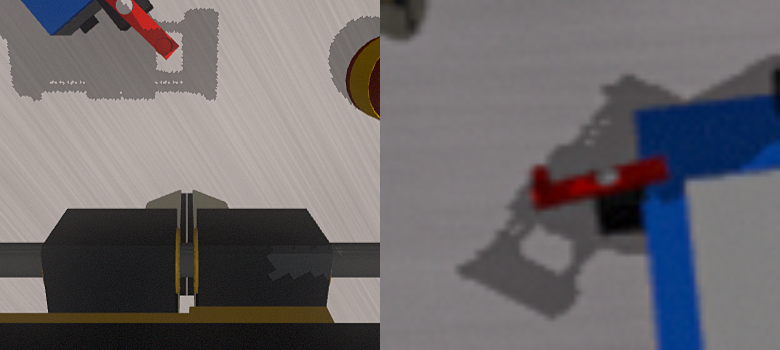

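>>> step_arm(
  steps=[
    [2.4,6.4,-2,0,0,0.0775],
    [2.4,6.4,-2,0,0,0.0775],
    [2.4,6.4,-2,0,0,0.0775],
    [2.4,6.4,-2,0,0,0.0775],
    [2.4,6.4,-2,0,0,0.0775],
    [2.4,6.4,-2,0,0,0.0775],
    [2.4,6.4,-2,0,0,0.0775],
    [2.4,6.4,-2,0,0,0.0775],
    [2.4,6.4,-2,0,0,0.0775],
    [2.4,6.4,-2,0,0,0.0775],
    [0,0,0,0,0,0],
    [0,0,0,0,0,0],
    [0,0,0,0,0,0],
  ],
  gripper=0.5,
)

```text
clock: 7.48
position: [0.5018, -0.2715, 0.1519]
ee_rot: [1.979, 2.44, -0.0]
force: [-1.0, 1.4, 0.2]
width: 0.501
gripper_force: 0.0
```

```bash
python3 -c "
from h import *
W=cams.get_calibration('wrist')
o=observe();print(o['position'],o['ee_rot'],o['width'],o['joints'].round(2))
R=cv2.Rodrigues(o['ee_rot'])[0];print('y ang',np.degrees(np.arctan2(R[1,1],R[0,1])))
im=cams.get_image('wrist')[:,:,::-1];cv2.imwrite('pics/w3.png',im[:,:,:])
m=cv2.inRange(cv2.cvtColor(im,cv2.COLOR_BGR2HSV),(0,150,60),(6,255,255));n,l,s,c=cv2.connectedComponentsWithStats(m)
for i in range(1,n):
  if s[i,4]>80: print(s[i],c[i].round())
print(proj(W,np.array([[.5015,-.271,.086],[.493,-.231,.064],o['position'],o['position']-[0,0,.07]])))
"
```

```text
[ 0.50182537 -0.27150281  0.15190837] [ 1.97877045e+00  2.43987618e+00 -1.15448502e-04] 0.5008554290835202 [-0.02  0.43  0.59  1.81 -0.28  0.99  0.89]
y ang 11.91502082162461
[ 275  123   21   94 1189] [285. 174.]
[[285.77719852 211.50967008]
 [285.79638033 148.03630437]
 [285.85292961 249.94104212]
 [286.09662354 210.53012208]]
```

View pics/w3.png

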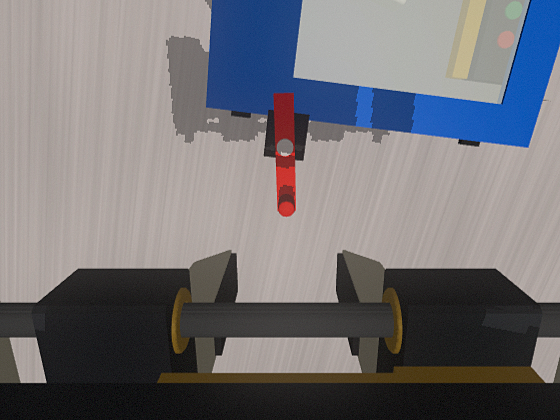

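The picture shows the peg top at (286,209), the pivot cap at (285,147) and the fingers straddling it squarely; predictions match to 2 px. Descend and grip.

>>> step_arm(
  steps=[
    [0,0,-15,0,0,0],
    [0,0,-20,0,0,0],
    [0,0,-20,0,0,0],
    [0,0,-18,0,0,0],
    [0,0,-10,0,0,0],
    [0,0,0,0,0,0],
  ],
)

```text
clock: 8.03
position: [0.5004, -0.2712, 0.0669]
ee_rot: [-1.976, -2.438, 0.002]
force: [0.4, 0.5, -0.6]
width: 0.498
gripper_force: 0.0
```

>>> step_arm(
  steps=[
    [0,0,0,0,0,0],
    [0,0,0,0,0,0],
    [0,0,0,0,0,0],
    [0,0,0,0,0,0],
    [0,0,0,0,0,0],
    [0,0,0,0,0,0],
  ],
  gripper=0,
  force=20,
)

```text
clock: 8.53
position: [0.502, -0.2716, 0.0692]
ee_rot: [1.976, 2.441, 0.001]
force: [-0.2, 0.2, -1.0]
width: 0.115
gripper_force: 0.0
```

```bash
python3 -c "
import numpy as np
p=np.array([.493,-.231]);q=np.array([.5018,-.2712]);v=q-p;a0=np.arctan2(*v[::-1]);r=np.hypot(*v);print(r,a0)
N=18;tot=1.46
last=q
for i in range(1,N+1):
  a=a0+tot*i/N;n=p+.0405*np.array([np.cos(a),np.sin(a)]);print(((n-last)*1000).round(1).tolist(),end=' ');last=n
"
```

```text
0.04115191368575706 -1.355290259145724
[3.0, 1.5] [3.1, 1.1] [3.0, 1.3] [2.9, 1.6] [2.7, 1.8] [2.6, 2.0] [2.4, 2.2] [2.2, 2.4] [2.0, 2.6] [1.8, 2.7] [1.6, 2.9] [1.3, 3.0] [1.1, 3.1] [0.8, 3.2] [0.6, 3.2] [0.3, 3.3] [0.1, 3.3] [-0.2, 3.3]
```

>>> step_arm(
  steps=[
    [0,0,0,0,0,0],
    [0,0,0,0,0,0],
    [0,0,0,0,0,0],
  ],
)

```text
clock: 8.78
position: [0.5017, -0.2716, 0.0688]
ee_rot: [1.976, 2.442, 0.0]
force: [0.3, 0.1, 0.1]
width: 0.008
gripper_force: 0.0
```

>>> step_arm(
  steps=[
    [0,0,-1,0,0,0],
    [0,0,-1,0,0,0],
    [0,0,0,0,0,0],
    [0,0,0,0,0,0],
  ],
)

```text
clock: 9.12
position: [0.5016, -0.2715, 0.0666]
ee_rot: [-1.976, -2.442, 0.0]
force: [0.6, 0.5, -0.7]
width: 0.005
gripper_force: 0.0
```

```bash
python3 -c "
from h import *
combo('probe',(320,200,80,100),(165,160,80,100))
S=cams.get_calibration('scene');o=observe();print(o['position'],o['force'],o['width'],o['joints'])
q=proj(S,np.array([o['position'],[.5018,-.2712,.086],[.5018,-.2712,.064]]));print((q-[165,160])*5+[400,0])
"
```

```text
[ 0.50167267 -0.27155659  0.06669467] [-0.18942195  0.02756686  0.49540997] 0.006014587025733027 [ 0.03281672  0.53392336  0.52615716  1.88997761 -0.35987761  0.81215237
  0.95959532]
[[535.12054835 212.35542998]
 [531.49100346 193.50289579]
 [536.27144184 215.11089811]]
```

View pics/probe.png

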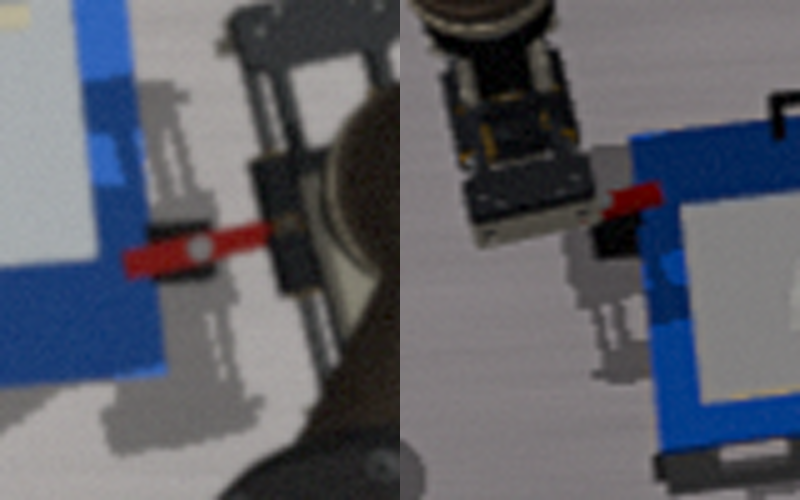

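The probe picture shows the lever unmoved (tongue (140,262), pivot (200,247) in the top half), with the fingertips hidden behind the gripper. The fingers shut fully where the peg should be, so I'll feel for its height.

>>> step_arm(
  steps=[
    [0,0,-2,0,0,0],
    [0,0,-2,0,0,0],
    [0,0,0,0,0,0],
  ],
)

```text
clock: 9.47
position: [0.5015, -0.2714, 0.0623]
ee_rot: [-1.976, -2.442, 0.0]
force: [-0.8, -0.6, 0.4]
width: 0.009
gripper_force: 0.0
```

>>> step_arm(
  steps=[
    [0,0,-2,0,0,0],
    [0,0,-2,0,0,0],
    [0,0,0,0,0,0],
  ],
)

```text
clock: 9.72
position: [0.503, -0.272, 0.0603]
ee_rot: [1.975, 2.44, 0.003]
force: [-3.4, 3.9, 20.9]
width: 0.005
gripper_force: 10.0
```

>>> step_arm(
  steps=[
    [0,0,5,0,0,0],
    [0,0,0,0,0,0],
    [0,0,0,0,0,0],
    [0,0,0,0,0,0],
    [0,0,0,0,0,0],
  ],
  gripper=0.5,
)

```text
clock: 10.13
position: [0.5014, -0.2714, 0.0633]
ee_rot: [-1.976, -2.441, 0.0]
force: [-1.2, 0.4, -0.5]
width: 0.318
gripper_force: 0.0
```

>>> step_arm(
  steps=[
    [0,0,-2,0,0,0],
    [0,0,-3,0,0,0],
    [0,0,-3,0,0,0],
    [0,0,-3,0,0,0],
    [0,0,-3,0,0,0],
    [0,0,0,0,0,0],
  ],
)

```text
clock: 10.63
position: [0.5013, -0.2714, 0.049]
ee_rot: [-1.976, -2.441, 0.0]
force: [-0.1, -0.2, -0.6]
width: 0.504
gripper_force: 0.0
```

>>> step_arm(
  steps=[
    [0,0,0,0,0,0],
    [0,0,0,0,0,0],
    [0,0,0,0,0,0],
    [0,0,0,0,0,0],
    [0,0,0,0,0,0],
    [0,0,0,0,0,0],
    [0,0,0,0,0,0],
    [0,0,0,0,0,0],
  ],
  gripper=0,
)

```text
clock: 11.3
position: [0.5019, -0.2716, 0.0498]
ee_rot: [1.976, 2.442, 0.0]
force: [-0.4, 0.1, 0.4]
width: 0.12
gripper_force: 20.0
```

>>> step_arm(
  steps=[
    [3.2,0.8,0,0,0,0.081],
    [3.1,1.1,0,0,0,0.081],
    [3.0,1.3,0,0,0,0.081],
    [2.9,1.6,0,0,0,0.081],
    [2.7,1.8,0,0,0,0.081],
    [2.6,2.0,0,0,0,0.081],
    [0,0,0,0,0,0],
  ],
)

```text
clock: 11.88
position: [0.5198, -0.2624, 0.0498]
ee_rot: [1.324, 2.848, 0.001]
force: [2.1, 2.1, 0.1]
width: 0.12
gripper_force: 20.0
```

>>> step_arm(
  steps=[
    [2.4,2.2,0,0,0,0.081],
    [2.2,2.4,0,0,0,0.081],
    [2.0,2.6,0,0,0,0.081],
    [1.8,2.7,0,0,0,0.081],
    [1.6,2.9,0,0,0,0.081],
    [1.3,3.0,0,0,0,0.081],
    [0,0,0,0,0,0],
  ],
)

```text
clock: 12.47
position: [0.5312, -0.2464, 0.0499]
ee_rot: [0.604, 3.082, 0.001]
force: [2.9, 3.5, 1.3]
width: 0.116
gripper_force: 20.0
```

>>> step_arm(
  steps=[
    [1.1,3.1,0,0,0,0.081],
    [0.8,3.2,0,0,0,0.081],
    [0.6,3.2,0,0,0,0.081],
    [0.3,3.3,0,0,0,0.081],
    [0.1,3.3,0,0,0,0.081],
    [-0.2,3.3,0,0,0,0.081],
    [0,0,0,0,0,0],
    [0,0,0,0,0,0],
  ],
)

```text
clock: 13.13
position: [0.5343, -0.2267, 0.0499]
ee_rot: [-0.146, 3.136, 0.002]
force: [4.4, 4.3, 0.3]
width: 0.117
gripper_force: 20.0
```

>>> step_arm(
  steps=[
    [0,0,0,0,0,0],
    [0,0,0,0,0,0],
    [0,0,0,0,0,0],
    [0,0,0,0,0,0],
    [0,0,10,0,0,0],
    [0,0,20,0,0,0],
    [0,0,30,0,0,0],
    [0,0,30,0,0,0],
    [0,0,0,0,0,0],
  ],
  gripper=0.36,
)

```text
clock: 13.88
position: [0.5362, -0.2293, 0.1461]
ee_rot: [-0.15, 3.13, -0.005]
force: [0.5, 0.1, 0.4]
width: 0.362
gripper_force: 0.0
```

>>> step_arm(
  steps=[
    [-6,10,0,0,0,-0.098],
    [-6,10,0,0,0,-0.098],
    [-6,10,0,0,0,-0.098],
    [-6,10,0,0,0,-0.098],
    [-6,10,0,0,0,-0.098],
    [-6,10,0,0,0,-0.098],
    [-6,10,0,0,0,-0.098],
    [-6,10,0,0,0,-0.098],
    [-6,10,0,0,0,-0.098],
    [-6,10,0,0,0,-0.098],
    [-6,10,0,0,0,-0.098],
    [-6,10,0,0,0,-0.098],
    [-6,10,0,0,0,-0.098],
    [-6,10,0,0,0,-0.098],
    [-6,10,0,0,0,-0.098],
    [-6,6,0,0,0,-0.098],
    [0,0,0,0,0,0],
    [0,0,0,0,0,0],
  ],
)

```text
clock: 15.38
position: [0.4373, -0.0717, 0.1402]
ee_rot: [2.103, 2.333, 0.001]
force: [0.5, -0.0, -1.1]
width: 0.363
gripper_force: 0.0
```

```bash
cat > st.py <<'E'
from h import *
import time
def st():
    o=observe();R=cv2.Rodrigues(o['ee_rot'])[0];print(o['clock'],o['position'].round(4),'yang',np.degrees(np.arctan2(R[1,1],R[0,1])).round(2),o['force'].round(1),o['width'].round(3),o['joints'].round(2));return o
E
python3 -c "
from st import *
st()
T=cams.get_calibration('top')
im=cams.get_image('top')[:,:,::-1];cv2.imwrite('pics/top_latch.png',im)
m=cv2.inRange(cv2.cvtColor(im,cv2.COLOR_BGR2HSV),(0,150,80),(8,255,255)); m[:200]=0;m[300:]=0;m[:,:335]=0;m[:,400:]=0
ys,xs=np.nonzero(m);print(len(xs),xs.min(),xs.max(),ys.min(),ys.max());P=np.array([onz(T,x,y,.064)[:2] for x,y in zip(xs,ys)]);d=P-P.mean(0);w,v=np.linalg.eigh(d.T@d);print(P.mean(0),np.degrees(np.arctan2(*v[::-1,1])),P.min(0),P.max(0))
# old
"
```

```text
Traceback (most recent call last):
  File "st.py", line 4, in st
    o=observe();R=cv2.Rodrigues(o['ee_rot'])[0];print(o['clock'],o['position'].round(4),'yang',np.degrees(np.arctan2(R[1,1],R[0,1])).round(2),o['force'].round(1),o['width'].round(3),o['joints'].round(2));return o
                                                                                                                                                                  ^^^^^^^^^^^^^^^^
AttributeError: 'float' object has no attribute 'round'
```

```bash
sed -i "s/o\['width'\].round(3)/round(float(o['width']),3)/" st.py
cat > l.py <<'E'
from st import *
st()
T=cams.get_calibration('top')
im=cams.get_image('top')[:,:,::-1];cv2.imwrite('pics/top_latch.png',im)
m=cv2.inRange(cv2.cvtColor(im,cv2.COLOR_BGR2HSV),(0,150,80),(8,255,255)); m[:200]=0;m[300:]=0;m[:,:335]=0;m[:,400:]=0
ys,xs=np.nonzero(m)
if len(xs):
    P=np.array([onz(T,x,y,.064)[:2] for x,y in zip(xs,ys)]);d=P-P.mean(0);w,v=np.linalg.eigh(d.T@d);print(len(xs),P.mean(0),np.degrees(np.arctan2(*v[::-1,1])),P.min(0),P.max(0))
E
python3 l.py
```

```text
15.3833 [ 0.4373 -0.0717  0.1402] yang 5.92 [ 0.5 -0.  -1.1] 0.363 [-0.31  0.21  0.42  2.1  -0.12  0.85  0.28]
21 [ 0.53366588 -0.22838857] 68.88525070622964 [ 0.52750552 -0.23515991] [ 0.53748965 -0.22026703]
```

>>> step_arm(
  steps=[
    [-3.5,1,-20,0,0,-0.017],
    [0,0,-20,0,0,0],
    [0,0,-20,0,0,0],
    [0,0,-12,0,0,0],
    [0,0,-6,0,0,0],
    [0,0,-3,0,0,0],
    [0,0,-3,0,0,0],
    [0,0,0,0,0,0],
  ],
)

```text
clock: 16.1
position: [0.4341, -0.0711, 0.0559]
ee_rot: [2.127, 2.312, 0.0]
force: [0.1, -0.8, 0.4]
width: 0.36
gripper_force: 0.0
```

>>> step_arm(
  steps=[
    [0,0,0,0,0,0],
    [0,0,0,0,0,0],
    [0,0,0,0,0,0],
    [0,0,0,0,0,0],
    [0,0,0,0,0,0],
    [0,0,0,0,0,0],
  ],
  gripper=0,
  force=25,
)

```text
clock: 16.6
position: [0.4328, -0.0708, 0.0559]
ee_rot: [-2.127, -2.311, 0.001]
force: [-3.4, -0.6, 6.6]
width: 0.095
gripper_force: 25.0
```

```bash
python3 -c "
from st import *
st()
ex=np.array([.9962,.0866]);th=np.linspace(0,1.72,31);ph=.189+th
s=-np.cos(ph)*229;z=np.sin(ph)*229
for a,b in zip(np.diff(s),np.diff(z)): print([round(a*.9962,1),round(a*.0866,1),round(b,1),0,0,0],end=', ')
"
```

```text
16.6 [ 0.4328 -0.0708  0.0559] yang 4.75 [-3.4 -0.6  6.6] 0.095 [-0.26  0.35  0.37  2.2  -0.22  0.63  0.36]
[np.float64(2.8), np.float64(0.2), np.float64(12.8), 0, 0, 0], [np.float64(3.6), np.float64(0.3), np.float64(12.6), 0, 0, 0], [np.float64(4.3), np.float64(0.4), np.float64(12.4), 0, 0, 0], [np.float64(5.0), np.float64(0.4), np.float64(12.1), 0, 0, 0], [np.float64(5.7), np.float64(0.5), np.float64(11.8), 0, 0, 0], [np.float64(6.3), np.float64(0.5), np.float64(11.5), 0, 0, 0], [np.float64(7.0), np.float64(0.6), np.float64(11.1), 0, 0, 0], [np.float64(7.6), np.float64(0.7), np.float64(10.7), 0, 0, 0], [np.float64(8.2), np.float64(0.7), np.float64(10.2), 0, 0, 0], [np.float64(8.8), np.float64(0.8), np.float64(9.8), 0, 0, 0], [np.float64(9.3), np.float64(0.8), np.float64(9.2), 0, 0, 0], [np.float64(9.8), np.float64(0.9), np.float64(8.7), 0, 0, 0], [np.float64(10.3), np.float64(0.9), np.float64(8.1), 0, 0, 0], [np.float64(10.7), np.float64(0.9), np.float64(7.5), 0, 0, 0], [np.float64(11.1), np.float64(1.0), np.float64(6.9), 0, 0, 0], [np.float64(11.5), np.float64(1.0), np.float64(6.2
[... 200 characters left out ...]
, [np.float64(12.6), np.float64(1.1), np.float64(3.4), 0, 0, 0], [np.float64(12.8), np.float64(1.1), np.float64(2.7), 0, 0, 0], [np.float64(12.9), np.float64(1.1), np.float64(2.0), 0, 0, 0], [np.float64(13.0), np.float64(1.1), np.float64(1.2), 0, 0, 0], [np.float64(13.1), np.float64(1.1), np.float64(0.5), 0, 0, 0], [np.float64(13.1), np.float64(1.1), np.float64(-0.3), 0, 0, 0], [np.float64(13.0), np.float64(1.1), np.float64(-1.1), 0, 0, 0], [np.float64(13.0), np.float64(1.1), np.float64(-1.8), 0, 0, 0], [np.float64(12.8), np.float64(1.1), np.float64(-2.5), 0, 0, 0], [np.float64(12.7), np.float64(1.1), np.float64(-3.3), 0, 0, 0], [np.float64(12.5), np.float64(1.1), np.float64(-4.0), 0, 0, 0],
```

>>> step_arm(
  steps=[
    [2.8,0.2,12.8,0,0,0],
    [3.6,0.3,12.6,0,0,0],
    [4.3,0.4,12.4,0,0,0],
    [5.0,0.4,12.1,0,0,0],
    [5.7,0.5,11.8,0,0,0],
    [0,0,0,0,0,0],
  ],
)

```text
clock: 17.1
position: [0.4537, -0.069, 0.1185]
ee_rot: [-2.126, -2.31, 0.002]
force: [-8.0, -0.6, 3.6]
width: 0.102
gripper_force: 25.0
```

>>> step_arm(
  steps=[
    [6.3,0.5,11.5,0,0,0],
    [7.0,0.6,11.1,0,0,0],
    [7.6,0.7,10.7,0,0,0],
    [8.2,0.7,10.2,0,0,0],
    [8.8,0.8,9.8,0,0,0],
    [0,0,0,0,0,0],
  ],
)

```text
clock: 17.6
position: [0.49, -0.0659, 0.1715]
ee_rot: [-2.124, -2.307, 0.006]
force: [-16.9, -0.1, 16.4]
width: 0.1
gripper_force: 25.0
```

>>> step_arm(
  steps=[
    [7.8,0.8,10.2,0,0,0],
    [8.8,0.9,9.2,0,0,0],
    [10.3,0.9,8.1,0,0,0],
    [10.7,0.9,7.5,0,0,0],
    [11.1,1.0,6.9,0,0,0],
    [0,0,0,0,0,0],
  ],
)

```text
clock: 18.1
position: [0.5418, -0.0615, 0.2143]
ee_rot: [-2.127, -2.311, 0.001]
force: [-9.9, 0.9, 18.3]
width: 0.096
gripper_force: 25.0
```

>>> step_arm(
  steps=[
    [11.5,1.0,6.2,0,0,0],
    [11.9,1.0,5.5,0,0,0],
    [12.2,1.1,4.9,0,0,0],
    [12.4,1.1,4.1,0,0,0],
    [0,0,0,0,0,0],
  ],
)

```text
clock: 18.52
position: [0.5914, -0.0572, 0.2348]
ee_rot: [2.126, 2.311, 0.001]
force: [-2.3, 0.8, 12.3]
width: 0.099
gripper_force: 25.0
```

>>> step_arm(
  steps=[
    [12.6,1.1,3.6,0,0,0],
    [12.8,1.1,2.9,0,0,0],
    [12.9,1.1,2.1,0,0,0],
    [13.0,1.1,1.2,0,0,0],
    [13.1,1.1,0.5,0,0,0],
    [0,0,0,0,0,0],
  ],
)

```text
clock: 19.02
position: [0.656, -0.0517, 0.2439]
ee_rot: [2.126, 2.311, 0.0]
force: [1.7, -0.7, 2.8]
width: 0.098
gripper_force: 25.0
```

>>> step_arm(
  steps=[
    [13.1,1.1,-0.3,0,0,0],
    [13.0,1.1,-1.1,0,0,0],
    [13.0,1.1,-1.8,0,0,0],
    [12.8,1.1,-2.5,0,0,0],
    [12.7,1.1,-3.3,0,0,0],
    [12.5,1.1,-4.0,0,0,0],
    [0,0,0,0,0,0],
    [0,0,0,0,0,0],
  ],
)

```text
clock: 19.68
position: [0.7316, -0.0452, 0.2301]
ee_rot: [2.127, 2.311, -0.0]
force: [1.8, -1.2, -2.3]
width: 0.097
gripper_force: 25.0
```

>>> step_arm(
  steps=[
    [0,0,0,0,0,0],
    [0,0,0,0,0,0],
    [0,0,0,0,0,0],
    [0,0,0,0,0,0],
    [0,0,8,0,0,0],
    [0,0,12,0,0,0],
    [0,0,20,0,0,0],
    [0,0,20,0,0,0],
    [0,0,20,0,0,0],
    [0,0,0,0,0,0],
  ],
  gripper=0.24,
)

```text
clock: 20.52
position: [0.7328, -0.0454, 0.317]
ee_rot: [2.123, 2.307, 0.008]
force: [-0.3, -0.4, 1.1]
width: 0.239
gripper_force: 0.0
```

>>> step_arm(
  steps=[
    [-20,-3,0,0,0,0],
    [-30,-5,0,0,0,0],
    [-30,-5,0,0,0,0],
    [-30,-5,0,0,0,0],
    [-30,-5,0,0,0,0],
    [-30,-5,0,0,0,0],
    [-30,-5,0,0,0,0],
    [-30,-5,0,0,0,0],
    [-20,-5,0,0,0,0],
    [0,0,0,0,0,0],
    [0,0,0,0,0,0],
    [0,0,0,0,0,0],
  ],
)

```text
clock: 21.52
position: [0.4821, -0.0876, 0.3114]
ee_rot: [2.126, 2.311, 0.002]
force: [0.6, 0.0, 0.1]
width: 0.241
gripper_force: 0.0
```

```bash
cat > c.py <<'E'
from st import *
st(); case=np.load('case.npy')
def tocase(w): d=np.array(w)[:2]-case[:2];c,s=np.cos(case[2]),np.sin(case[2]); return np.array([c*d[0]+s*d[1],-s*d[0]+c*d[1]])*1000
def frc(x,y,z): c,s=np.cos(case[2]),np.sin(case[2]); return np.array([case[0]+(c*x-s*y)/1e3,case[1]+(s*x+c*y)/1e3,z/1e3])
if __name__=='__main__':
  for n in ('wrist','top','scene'):
    cal=cams.get_calibration(n);im=cams.get_image(n)[:,:,::-1].copy();cv2.imwrite(f'pics/{n}_c.png',im)
    q=proj(cal,np.array([frc(x,y,6) for x,y in ((-110,-135),(60,-135),(60,95),(-110,95))]))
    mask=np.zeros(im.shape[:2],np.uint8);cv2.fillPoly(mask,[q.astype(np.int32)],255)
    hsv=cv2.cvtColor(im,cv2.COLOR_BGR2HSV);v=hsv[:,:,2][mask>0]
    if not len(v): continue
    print(n,q.round().tolist(),'V pct',np.percentile(v,[5,25,50,75,90,95,99]))
    bm=((hsv[:,:,0]>95)&(hsv[:,:,0]<125)&(hsv[:,:,1]>90)&(mask>0)).astype(np.uint8)
    t=np.percentile(v,50)+35
    wm=((hsv[:,:,2]>t)&(hsv[:,:,1]<60)&(mask>0)).astype(np.uint8)
    for nm,m in (('blue',bm),('white',wm)):
      k,l,s,c=cv2.connectedComponentsWithStats(m)
      for i in range(1,k):
        if s[i,4]>12:
          r=cv2.minAreaRect(np.argwhere(l==i)[:,::-1].astype(np.float32))
          bx=cv2.boxPoints(r)
          print(nm,s[i].tolist(),c[i].round(1),'case',tocase(onz(cal,*c[i],.034)).round(1),[tocase(onz(cal,*b,.034)).round(1).tolist() for b in bx])
E
python3 c.py
```

```text
21.5167 [ 0.4821 -0.0876  0.3114] yang 4.77 [0.6 0.  0.1] 0.241 [-0.33  0.12  0.46  1.74 -0.06  1.29  0.23]
wrist [[249.0, 239.0], [371.0, 238.0], [383.0, 62.0], [243.0, 62.0]] V pct [ 98. 159. 163. 166. 172. 242. 245.]
blue [299, 152, 11, 11, 97] [304.2 157. ] case [-36.  -16.6] [[-42.4, -10.4], [-30.2, -10.4], [-30.0, -22.8], [-42.3, -22.7]]
white [290, 136, 65, 53, 2045] [322.7 162.2] case [-13.1 -23.1] [[-53.8, -37.0], [-40.0, 9.9], [25.9, -9.7], [13.8, -57.8]]
top [[346.0, 271.0], [339.0, 206.0], [252.0, 213.0], [257.0, 278.0]] V pct [ 39.  83.  95. 137. 147. 148. 149.]
white [252, 209, 40, 68, 1536] [276.6 241.1] case [-21.8  37.1] [[58.8, 95.5], [58.2, -6.3], [-109.3, -3.8], [-108.3, 95.5]]
white [254, 242, 2, 8, 15] [254.5 245.7] case [-29.1  93.9] [[-19.6, 94.4], [-19.8, 91.9], [-37.5, 93.2], [-37.3, 95.7]]
scene [[215.0, 198.0], [220.0, 241.0], [294.0, 232.0], [285.0, 189.0]] V pct [ 22.25  62.    79.    85.   101.5  138.   147.  ]
blue [216, 203, 75, 39, 1047] [249.9 215.6] case [ -1.6 -33.3] [[-30.7, -144.3], [-50.0, 92.1], [63.5, 91.0], [80.1, -136.5]]
white [245, 203, 17, 6, 48] [251.8 205.4] case [-40.  -22.9] [[-52.6, -43.0], [-44.9, 7.1], [-25.4, 4.6], [-33.0, -45.2]]
```

>>> step_arm(
  steps=[
    [2.4,0.1,-9,0,0,-0.0977],
    [2.4,0.1,-9,0,0,-0.0977],
    [2.4,0.1,-9,0,0,-0.0977],
    [2.4,0.1,-9,0,0,-0.0977],
    [2.4,0.1,-9,0,0,-0.0977],
    [2.4,0.1,-9,0,0,-0.0977],
    [2.4,0.1,-9,0,0,-0.0977],
    [2.4,0.1,-9,0,0,-0.0977],
    [2.4,0.1,-9,0,0,-0.0977],
    [2.4,0.1,-9,0,0,-0.0977],
    [2.4,0.1,-9,0,0,-0.0977],
    [2.4,0.1,-9,0,0,-0.0977],
    [2.4,0.1,-9,0,0,-0.0977],
    [2.4,0.1,-9,0,0,-0.0977],
    [2.4,0.1,-9,0,0,-0.0977],
    [2.4,0.1,-9,0,0,-0.0977],
    [2.4,0.1,-9,0,0,-0.0977],
    [2.4,0.1,-9,0,0,-0.0977],
    [2.4,0.1,-9,0,0,-0.0977],
    [0,0,0,0,0,0],
  ],
  gripper=0,
)

```text
clock: 23.33
position: [0.5268, -0.0854, 0.1377]
ee_rot: [3.123, -0.323, -0.004]
force: [-1.0, 0.0, -0.1]
width: 0.004
gripper_force: 0.0
```

```bash
python3 c.py | head -4
```

```text
23.3333 [ 0.5268 -0.0854  0.1377] yang -101.81 [-1.   0.  -0.1] 0.004 [-0.48  0.42  0.74  1.92 -0.34  0.94 -1.36]
wrist [[435.0, 253.0], [396.0, 61.0], [125.0, 146.0], [197.0, 317.0]] V pct [ 41. 111. 166. 178. 191. 251. 253.]
blue [279, 218, 17, 16, 215] [286.8 225.5] case [-36.2 -16.5] [[-28.2, -12.4], [-31.9, -24.7], [-44.3, -21.1], [-40.5, -8.6]]
white [255, 154, 64, 85, 3686] [284.2 187.2] case [ -5.  -23.8] [[-39.0, 11.4], [26.3, -10.0], [12.5, -56.1], [-53.9, -37.9]]
```

>>> step_arm(
  steps=[
    [0,0,-25,0,0,0],
    [0,0,-25,0,0,0],
    [0,0,-25,0,0,0],
    [0,0,-15,0,0,0],
    [0,0,-5,0,0,0],
    [0,0,-2,0,0,0],
    [0,0,-2,0,0,0],
    [0,0,-2,0,0,0],
    [0,0,0,0,0,0],
  ],
)

```text
clock: 24.23
position: [0.5274, -0.086, 0.0394]
ee_rot: [-3.125, 0.317, -0.002]
force: [-0.2, 0.2, 0.0]
width: 0.004
gripper_force: 0.0
```

>>> step_arm(
  steps=[
    [0,0,-3,0,0,0],
    [0,0,-3,0,0,0],
    [0,0,-3,0,0,0],
    [0,0,-3,0,0,0],
    [0,0,-3,0,0,0],
    [0,0,-3,0,0,0],
    [0,0,-1,0,0,0],
    [0,0,0,0,0,0],
  ],
)

```text
clock: 24.9
position: [0.5265, -0.086, 0.0193]
ee_rot: [3.125, -0.318, -0.001]
force: [0.4, 0.4, 0.2]
width: 0.003
gripper_force: 0.0
```

>>> step_arm(
  steps=[
    [0,0,-2,0,0,0],
    [0,0,-2,0,0,0],
    [0,0,-2,0,0,0],
    [0,0,0,0,0,0],
  ],
)

```text
clock: 25.23
position: [0.5265, -0.0859, 0.0133]
ee_rot: [3.125, -0.318, -0.001]
force: [0.1, -0.1, 0.0]
width: 0.0
gripper_force: 0.0
```

>>> step_arm(
  steps=[
    [0,0,-1,0,0,0],
    [0,0,-1,0,0,0],
    [0,0,0,0,0,0],
  ],
)

```text
clock: 25.48
position: [0.5267, -0.086, 0.0115]
ee_rot: [3.125, -0.318, -0.0]
force: [-0.6, 0.1, 0.4]
width: 0.006
gripper_force: 0.0
```

>>> step_arm(
  steps=[
    [0,0,-1,0,0,0],
    [0,0,0,0,0,0],
  ],
)

```text
clock: 25.65
position: [0.5268, -0.086, 0.0105]
ee_rot: [3.125, -0.318, -0.0]
force: [-0.1, 0.5, -0.7]
width: 0.007
gripper_force: 0.0
```

>>> step_arm(
  steps=[
    [0,0,-1,0,0,0],
    [0,0,0,0,0,0],
  ],
)

```text
clock: 25.82
position: [0.5268, -0.0859, 0.0095]
ee_rot: [3.125, -0.318, -0.0]
force: [-0.5, 0.2, 0.4]
width: 0.004
gripper_force: 0.0
```

>>> step_arm(
  steps=[
    [0,0,-1,0,0,0],
    [0,0,0,0,0,0],
  ],
)

```text
clock: 25.98
position: [0.5268, -0.0859, 0.0093]
ee_rot: [-3.125, 0.318, -0.0]
force: [-3.7, 1.7, 11.1]
width: 0.008
gripper_force: 5.6
```

>>> step_arm(
  steps=[
    [0,0,-1,0,0,0],
    [0,0,0,0,0,0],
  ],
)

```text
clock: 26.15
position: [0.5269, -0.0859, 0.0092]
ee_rot: [-3.124, 0.318, -0.001]
force: [-7.4, 2.1, 25.3]
width: -0.001
gripper_force: 12.8
```

>>> step_arm(
  steps=[
    [0,0,5,0,0,0],
    [0,0,15,0,0,0],
    [0,0,15,0,0,0],
    [0,0,0,0,0,0],
    [0,0,0,0,0,0],
    [0,0,0,0,0,0],
    [0,0,0,0,0,0],
    [0,0,0,0,0,0],
    [0,0,0,0,0,0],
  ],
  gripper=0.75,
)

```text
clock: 26.9
position: [0.5264, -0.086, 0.0421]
ee_rot: [3.125, -0.318, -0.001]
force: [-0.8, 0.6, 0.5]
width: 0.611
gripper_force: 0.0
```

>>> step_arm(
  steps=[
    [0,0,-12,0,0,0],
    [0,0,-12,0,0,0],
    [0,0,-10,0,0,0],
    [0,0,-6,0,0,0],
    [0,0,-3,0,0,0],
    [0,0,0,0,0,0],
    [0,0,0,0,0,0],
  ],
)

```text
clock: 27.48
position: [0.5267, -0.0862, -0.0005]
ee_rot: [3.125, -0.318, -0.001]
force: [0.5, -0.3, 0.3]
width: 0.752
gripper_force: 0.0
```

>>> step_arm(
  steps=[
    [0,0,0,0,0,0],
    [0,0,0,0,0,0],
    [0,0,0,0,0,0],
    [0,0,0,0,0,0],
    [0,0,0,0,0,0],
  ],
  gripper=0.4,
  force=8,
)

```text
clock: 27.9
position: [0.5271, -0.0859, -0.0]
ee_rot: [-3.125, 0.317, -0.001]
force: [-0.8, -0.0, 2.7]
width: 0.545
gripper_force: 8.0
```

```bash
python3 c.py | head -4
```

```text
27.9 [ 0.5271 -0.0859 -0.    ] yang -101.6 [-0.8 -0.   2.7] 0.545 [-0.34  0.61  0.57  2.03 -0.53  0.65 -1.19]
wrist [[527.0, 355.0], [485.0, 38.0], [9.0, 185.0], [145.0, 446.0]] V pct [ 26.  48. 106. 142. 154. 164. 233.]
blue [276, 337, 21, 5, 71] [286.4 338.4] case [-41.7 -14.8] [[-39.7, -10.4], [-42.3, -19.3], [-44.4, -18.7], [-41.7, -9.8]]
white [191, 44, 293, 148, 20860] [370.5 119.6] case [ 43.8 -74.2] [[60.7, -6.3], [60.8, -114.1], [16.5, -121.1], [13.2, -3.9]]
```

>>> step_arm(
  steps=[
    [1.55,4.9,-0.5,0,0,0.01445],
    [1.55,4.9,0,0,0,0.01445],
    [1.55,4.9,0,0,0,0.01445],
    [1.55,4.9,0,0,0,0.01445],
    [1.55,4.9,0,0,0,0.01445],
    [1.55,4.9,0,0,0,0.01445],
    [1.55,4.9,0,0,0,0.01445],
    [1.55,4.9,0,0,0,0.01445],
    [1.55,4.9,0,0,0,0.01445],
    [1.55,4.9,0,0,0,0.01445],
  ],
)

```text
clock: 28.88
position: [0.5426, -0.0392, -0.0002]
ee_rot: [3.138, -0.093, 0.002]
force: [-2.2, -6.1, 9.4]
width: 0.544
gripper_force: 8.0
```

>>> step_arm(
  steps=[
    [1.55,4.9,0,0,0,0.01445],
    [1.55,4.9,0,0,0,0.01445],
    [1.55,4.9,0,0,0,0.01445],
    [1.55,4.9,0,0,0,0.01445],
    [1.55,4.9,0,0,0,0.01445],
    [1.55,4.9,0,0,0,0.01445],
    [1.55,4.9,0,0,0,0.01445],
    [1.55,4.9,0,0,0,0.01445],
    [1.55,4.9,0,0,0,0.01445],
    [1.55,4.9,0,0,0,0.01445],
    [0,0,0,0,0,0],
    [0,0,0,0,0,0],
  ],
)

```text
clock: 29.88
position: [0.5585, 0.0109, -0.0002]
ee_rot: [3.138, 0.135, 0.002]
force: [-1.0, -2.5, 7.5]
width: 0.545
gripper_force: 8.0
```

```bash
python3 -c "
from c import *
o=observe();print(tocase(o['position']),o['gripper_force'])"
```

```text
29.8833 [ 5.585e-01  1.090e-02 -2.000e-04] yang -85.08 [-1.  -2.5  7.5] 0.545 [-0.47  0.62  0.51  1.97 -0.47  0.67 -1.15]
[26.30105892 70.47645019] 8.002165853977203
```

>>> step_arm(
  steps=[
    [1,0.1,0,0,0,0],
    [1,0.1,0,0,0,0],
    [1,0.1,0,0,0,0],
    [0,0,0,0,0,0],
  ],
)

```text
clock: 30.22
position: [0.5591, 0.0111, -0.0007]
ee_rot: [3.138, 0.134, -0.004]
force: [-6.7, -3.8, 11.2]
width: 0.542
gripper_force: 8.0
```

>>> step_arm(
  steps=[
    [-0.1,1,0,0,0,0],
    [-0.1,1,0,0,0,0],
    [-0.1,1,0,0,0,0],
    [0,0,0,0,0,0],
  ],
)

```text
clock: 30.55
position: [0.5606, 0.0148, -0.0007]
ee_rot: [3.138, 0.135, 0.0]
force: [-1.0, -3.8, 4.6]
width: 0.542
gripper_force: 8.0
```

>>> step_arm(
  steps=[
    [1,0.1,0,0,0,0],
    [0,0,0,0,0,0],
  ],
)

```text
clock: 30.72
position: [0.5606, 0.0149, -0.0008]
ee_rot: [3.138, 0.135, -0.003]
force: [-5.6, -3.7, 9.7]
width: 0.542
gripper_force: 8.0
```

>>> step_arm(
  steps=[
    [-0.1,1,0,0,0,0],
    [0,0,0,0,0,0],
  ],
)

```text
clock: 30.88
position: [0.5611, 0.0159, -0.0008]
ee_rot: [3.138, 0.135, -0.001]
force: [-2.0, -4.6, 6.7]
width: 0.541
gripper_force: 8.0
```

>>> step_arm(
  steps=[
    [1,0.1,0.3,0,0,0],
    [1,0.1,0,0,0,0],
    [0,0,0,0,0,0],
  ],
)

```text
clock: 31.13
position: [0.5618, 0.0165, -0.0008]
ee_rot: [-3.138, -0.135, 0.005]
force: [-6.1, -2.5, 8.1]
width: 0.545
gripper_force: 8.0
```

>>> step_arm(
  steps=[
    [-0.1,1,0,0,0,0],
    [-0.1,1,0,0,0,0],
    [0,0,0,0,0,0],
  ],
)

```text
clock: 31.38
position: [0.5618, 0.0168, -0.0008]
ee_rot: [3.137, 0.134, -0.004]
force: [-5.7, -7.3, 5.5]
width: 0.545
gripper_force: 8.0
```

```bash
python3 -c "
from c import *
o=observe();print(tocase(o['position']),o['gripper_force'],o['ft_torque'])"
```

```text
31.3833 [ 0.5618  0.0168 -0.0008] yang -85.13 [-5.7 -7.3  5.5] 0.545 [-0.48  0.63  0.51  1.95 -0.47  0.68 -1.16]
[30.12878752 76.07252499] 8.000240474939346 [-1.66701227  1.33296534 -0.07546747]
```

>>> step_arm(
  steps=[
    [-1,-1,0,0,0,0],
    [0,0,0,0,0,0],
    [0,0,0,0,0,0],
    [0,0,4,0,0,0],
    [0,0,16,0,0,0],
    [0,0,20,0,0,0],
    [-20,-2,10,0,0,0],
    [-20,-2,0,0,0,0],
    [-20,-4,0,0,0,0],
    [0,0,0,0,0,0],
  ],
  gripper=0.64,
)

```text
clock: 32.22
position: [0.4983, 0.0094, 0.0496]
ee_rot: [-3.138, -0.135, 0.005]
force: [-1.3, -0.6, -0.7]
width: 0.639
gripper_force: 0.0
```

>>> step_arm(
  steps=[
    [0,0,0,0,0,0],
    [0,0,0,0,0,0],
    [0,0,0,0,0,0],
    [0,0,0,0,0,0],
    [0,0,0,0,0,0],
    [0,0,0,0,0,0],
    [0,0,0,0,0,0],
    [0,0,0,0,0,0],
  ],
  gripper=0,
  force=30,
)

```text
clock: 32.88
position: [0.5022, 0.0096, 0.0494]
ee_rot: [3.139, 0.136, -0.0]
force: [-0.1, -0.1, -0.4]
width: 0.108
gripper_force: 0.0
```

```bash
python3 -c "
from c import *
o=observe();print(tocase(o['position']))"; python3 c.py|tail -n +2; python3 - <<'E'
import sys;sys.path.insert(0,'.')
from c import *
# wrist: fit white top near nest
cal=cams.get_calibration('wrist');im=cv2.imread('pics/wrist_c.png')
q=proj(cal,np.array([frc(x,y,34) for x,y in ((-15,40),(75,40),(75,110),(-15,110))]));print(q.round())
mask=np.zeros(im.shape[:2],np.uint8);cv2.fillPoly(mask,[q.astype(np.int32)],255)
hsv=cv2.cvtColor(im,cv2.COLOR_BGR2HSV)
m=((hsv[:,:,2]>215)&(hsv[:,:,1]<45)&(mask>0)).astype(np.uint8);k,l,s,c=cv2.connectedComponentsWithStats(m)
if k>1:
    i=1+np.argmax(s[1:,4]);b=cv2.boxPoints(cv2.minAreaRect(np.argwhere(l==i)[:,::-1].astype(np.float32)));print(s[i],[tocase(onz(cal,*p,.034)).round(1).tolist() for p in b])
E
```

```text
32.8833 [0.5022 0.0096 0.0494] yang -85.05 [-0.1 -0.1 -0.4] 0.108 [-0.55  0.48  0.57  2.07 -0.4   0.7  -1.2 ]
[-29.87118626  74.03391021]
wrist [[585.0, 331.0], [654.0, 74.0], [249.0, 74.0], [256.0, 331.0]] V pct [ 37. 105. 145. 156. 239. 240. 242.]
blue [270, 165, 26, 25, 511] [282.4 177.3] case [ 6.  76.2] [[12.7, 82.8], [12.7, 69.4], [-0.4, 69.3], [-0.4, 82.9]]
white [249, 73, 83, 125, 8073] [292.3 129. ] case [31.6 71. ] [[-5.0, 94.5], [59.0, 92.6], [59.0, 51.8], [-4.9, 49.6]]
top [[346.0, 271.0], [339.0, 206.0], [252.0, 213.0], [257.0, 278.0]] V pct [ 54.  66. 116. 134. 136. 136. 138.]
scene [[215.0, 198.0], [220.0, 241.0], [294.0, 232.0], [285.0, 189.0]] V pct [ 22.    63.    80.    87.   104.   125.75 145.  ]
blue [216, 203, 75, 39, 1040] [249.8 215.6] case [ -1.4 -33.9] [[-31.2, -140.7], [-37.0, 93.6], [75.4, 88.4], [79.6, -137.0]]
33.0333 [0.5022 0.0096 0.0494] yang -85.05 [0.3 0.5 0.9] 0.015 [-0.55  0.48  0.58  2.07 -0.4   0.7  -1.2 ]
[[348. 214.]
 [357.  38.]
 [212.  38.]
 [222. 214.]]
[ 234   64   98  133 9888] [[-4.5, 102.7], [63.1, 100.0], [63.1, 52.0], [-4.4, 49.6]]
```

>>> step_arm(
  steps=[
    [0,1,-15,0,0,0],
    [0,0,-20,0,0,0],
    [0,0,-15,0,0,0],
    [0,0,-8,0,0,0],
    [0,0,0,0,0,0],
    [2,0.2,0,0,0,0],
    [2,0.2,0,0,0,0],
    [2,0.2,0,0,0,0],
    [2,0.2,0,0,0,0],
    [2,0.2,0,0,0,0],
    [2,0.2,0,0,0,0],
    [0,0,0,0,0,0],
  ],
)

```text
clock: 34.03
position: [0.5148, 0.0119, -0.0083]
ee_rot: [3.139, 0.136, 0.001]
force: [0.6, 0.5, 0.2]
width: 0.005
gripper_force: 0.0
```

>>> step_arm(
  steps=[
    [1,0.1,0,0,0,0],
    [1,0.1,0,0,0,0],
    [0,0,0,0,0,0],
  ],
)

```text
clock: 34.28
position: [0.515, 0.012, -0.0088]
ee_rot: [-3.138, -0.135, 0.003]
force: [-4.9, -1.3, 4.0]
width: 0.004
gripper_force: 2.3
```

>>> step_arm(
  steps=[
    [1,0.1,0,0,0,0],
    [1,0.1,0,0,0,0],
    [0,0,0,0,0,0],
  ],
)

```text
clock: 34.53
position: [0.5149, 0.012, -0.0091]
ee_rot: [-3.138, -0.135, 0.009]
force: [-9.6, -0.2, 9.0]
width: 0.005
gripper_force: 5.3
```

>>> step_arm(
  steps=[
    [1,0.1,0,0,0,0],
    [1,0.1,0,0,0,0],
    [1,0.1,0,0,0,0],
    [0,0,0,0,0,0],
    [0,0,0,0,0,0],
  ],
)

```text
clock: 34.95
position: [0.5147, 0.012, -0.0095]
ee_rot: [-3.137, -0.134, 0.017]
force: [-19.8, -1.9, 15.3]
width: 0.006
gripper_force: 9.6
```

>>> step_arm(
  steps=[
    [-5,0,0,0,0,0],
    [-8,-1,0,0,0,0],
    [-10,-10,20,0,0,0],
    [0,-15,20,0,0,0],
    [10,-15,10,0,0,0],
    [15,-15,0,0,0,0],
    [20,-8,0,0,0,0],
    [20,0,0,0,0,0],
    [7,0,0,0,0,0],
    [0,0,0,0,0,0],
    [0,0,0,0,0,0],
  ],
)

```text
clock: 35.87
position: [0.5695, -0.0512, 0.0411]
ee_rot: [3.139, 0.136, -0.001]
force: [-0.9, 0.3, -0.3]
width: 0.007
gripper_force: 0.0
```

```bash
python3 -c "
from c import *
o=observe();print(tocase(o['position']))"
```

```text
35.8667 [ 0.5695 -0.0512  0.0411] yang -85.03 [-0.9  0.3 -0.3] 0.007 [-0.39  0.58  0.55  1.91 -0.42  0.77 -1.08]
[31.90112127  7.59164501]
```

>>> step_arm(
  steps=[
    [-2,0,-15,0,0,0],
    [0,0,-20,0,0,0],
    [0,0,-10,0,0,0],
    [0,0,-5,0,0,0],
    [0,0,0,0,0,0],
    [-0.3,4,0,0,0,0],
    [-0.3,4,0,0,0,0],
    [-0.3,4,0,0,0,0],
    [-0.3,4,0,0,0,0],
    [-0.2,2,0,0,0,0],
    [-0.2,2,0,0,0,0],
    [0,0,0,0,0,0],
  ],
)

```text
clock: 36.87
position: [0.5666, -0.0307, -0.0085]
ee_rot: [-3.138, -0.137, -0.0]
force: [0.2, 0.3, 0.1]
width: 0.003
gripper_force: 0.0
```

>>> step_arm(
  steps=[
    [-0.2,2,0,0,0,0],
    [-0.2,2,0,0,0,0],
    [0,0,0,0,0,0],
  ],
)

```text
clock: 37.12
position: [0.5661, -0.027, -0.0086]
ee_rot: [-3.138, -0.136, 0.0]
force: [-0.4, -0.4, 1.1]
width: 0.004
gripper_force: 0.0
```

>>> step_arm(
  steps=[
    [-0.2,2,0,0,0,0],
    [-0.2,2,0,0,0,0],
    [0,0,0,0,0,0],
  ],
)

```text
clock: 37.37
position: [0.566, -0.0251, -0.0084]
ee_rot: [3.137, 0.134, 0.001]
force: [0.6, -5.1, 0.7]
width: 0.005
gripper_force: 2.4
```

>>> step_arm(
  steps=[
    [-0.2,2,0,0,0,0],
    [-0.1,1,0,0,0,0],
    [0,0,0,0,0,0],
  ],
)

```text
clock: 37.62
position: [0.566, -0.0249, -0.0081]
ee_rot: [3.134, 0.13, 0.002]
force: [-0.2, -12.5, 2.1]
width: 0.005
gripper_force: 6.1
```

>>> step_arm(
  steps=[
    [-0.2,2,0,0,0,0],
    [0,0,0,0,0,0],
    [0.5,-8,0,0,0,0],
    [1,-10,0,0,0,0],
    [0,0,20,0,0,0],
    [-10,0,30,0,0,0],
    [-15,5,30,0,0,0],
    [-15,10,30,0,0,0],
    [-15,15,30,0,0,0],
    [-15,20,20,0,0,0],
    [-15,20,20,0,0,0],
    [0,0,0,0,0,0],
    [0,0,0,0,0,0],
    [0,0,0,0,0,0],
  ],
)

```text
clock: 38.78
position: [0.4819, 0.0334, 0.1713]
ee_rot: [-3.138, -0.137, -0.0]
force: [0.4, -0.3, -0.5]
width: 0.003
gripper_force: 0.0
```

```bash
cat > v.py <<'E'
from c import *
cal=cams.get_calibration('wrist');im=cams.get_image('wrist')[:,:,::-1].copy();cv2.imwrite('pics/fin.png',im)
hsv=cv2.cvtColor(im,cv2.COLOR_BGR2HSV)
def rect(nm,m,z,roi):
    q=proj(cal,np.array([frc(x,y,z*1e3) for x,y in roi])).astype(np.int32)
    k=np.zeros(im.shape[:2],np.uint8);cv2.fillPoly(k,[q],255)
    n,l,s,c=cv2.connectedComponentsWithStats((m&(k>0)).astype(np.uint8))
    for i in range(1,n):
        if s[i,4]>60:
            b=cv2.boxPoints(cv2.minAreaRect(np.argwhere(l==i)[:,::-1].astype(np.float32)))
            print(nm,s[i].tolist(),[tocase(onz(cal,*p,z)).round(1).tolist() for p in b],tocase(onz(cal,*c[i],z)).round(1))
h,s_,v=hsv[:,:,0],hsv[:,:,1],hsv[:,:,2]
R=((-30,30),(90,30),(90,125),(-30,125))
rect('white',(v>210)&(s_<50),.034,R)
rect('dot',(h>95)&(h<125)&(s_>90),.034,((-20,50),(62,50),(62,100),(-20,100)))
rect('yellow',(h>18)&(h<35)&(s_>90)&(v>90),.020,((-30,-120),(100,-120),(100,135),(-30,135)))
E
python3 v.py; python3 l.py | tail -1
```

```text
38.7833 [0.4819 0.0334 0.1713] yang -85.02 [ 0.4 -0.3 -0.5] 0.003 [-0.74  0.26  0.69  1.99 -0.21  0.96 -1.43]
white [286, 51, 62, 88, 4389] [[63.2, 99.8], [63.3, 51.6], [-4.7, 48.4], [-4.8, 99.8]] [31.3 75.8]
dot [307, 117, 17, 17, 217] [[9.2, 84.8], [14.9, 73.3], [3.2, 67.0], [-2.6, 78.6]] [ 6.  75.8]
yellow [285, 36, 246, 17, 4028] [[76.0, 100.7], [76.2, -99.3], [64.1, -101.6], [63.9, 100.7]] [70.3 -1.4]
yellow [270, 59, 15, 80, 1126] [[58.5, 113.1], [58.5, 101.5], [-6.4, 101.6], [-6.4, 113.9]] [ 27.4 107.1]
142 [ 0.49933635 -0.22858836] -176.5661788051218 [ 0.45877489 -0.23624189] [ 0.53748965 -0.22026703]
```

```bash
python3 - <<'E'
import cv2
im=cv2.imread('pics/fin.png')
for r in (66,90,115,133): print(r,im[r,279:292].tolist())
for c in (292,320,344): print(c,im[47:56,c].tolist())
E
```

```text
66 [[0, 183, 238], [0, 182, 242], [21, 113, 155], [21, 119, 163], [23, 125, 169], [25, 118, 163], [107, 132, 143], [196, 220, 224], [229, 241, 239], [226, 234, 234], [227, 236, 235], [223, 234, 233], [224, 234, 234]]
90 [[0, 175, 231], [0, 178, 236], [0, 179, 239], [44, 115, 155], [26, 120, 161], [31, 115, 159], [102, 133, 141], [194, 220, 222], [228, 241, 240], [225, 236, 235], [224, 235, 235], [222, 234, 234], [222, 235, 233]]
115 [[0, 174, 231], [0, 175, 234], [0, 179, 238], [38, 112, 149], [29, 118, 159], [30, 113, 156], [98, 125, 133], [197, 221, 223], [227, 242, 240], [223, 235, 234], [222, 235, 235], [221, 235, 234], [221, 234, 232]]
133 [[0, 175, 230], [0, 173, 235], [44, 112, 147], [37, 115, 155], [26, 116, 155], [31, 114, 153], [101, 127, 133], [193, 216, 219], [229, 242, 241], [222, 236, 235], [220, 233, 232], [219, 234, 233], [221, 235, 233]]
292 [[0, 180, 236], [0, 180, 237], [0, 173, 234], [96, 183, 230], [206, 221, 217], [219, 233, 235], [228, 236, 233], [225, 235, 234], [223, 233, 233]]
320 [[0, 179, 237], [0, 176, 236], [0, 176, 237], [95, 186, 231], [207, 221, 217], [225, 236, 237], [231, 235, 235], [228, 235, 235], [226, 233, 233]]
344 [[0, 186, 237], [0, 185, 237], [0, 184, 239], [87, 187, 230], [206, 220, 215], [227, 238, 238], [234, 237, 234], [229, 234, 234], [228, 234, 233]]
```

```bash
python3 -c "
from cell import job
print(job.sign_off())"
```

```text
the job is handed in; nothing more can be done
None
```

I handed the job in at about 39 s: by my measurements the latch is swung free at about 1.55 rad, the lid leans back at about 1.7 rad, and the cartridge sits square against both yellow stops. The first latch push missed the peg because the fingertips stood about 25 mm higher than the reported tool position. I gripped the peg lower on the next try and corrected for the offset from there on. The groceries were never approached closely, but I took no final check picture of them.

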